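# Set the slim ring of an indexing head against its stop and pin it

## Task

On the bench indexing head, push the lug of the slim middle ring counterclockwise until you feel it meet the dark stop, press it lightly home there for a moment (about 5 to 10 N, never as much as 15 N), and do not touch the fixed rings above and below it with the gripper. Then stand the slimmer of the two steel pins fully down in the round socket of the stop, just behind the lug, so that the ring stays locked. Leave the other loose things on the bench where they are.

Things in the scene. Friction and masses are not known exactly. Their poses are not given: they have to be found in the camera images.
- head_base: indexing head, fixed: grey base disc, 210 mm diameter, 12 mm thick, and round one upright axis: lower ring (94 mm diameter, 12 to 44 mm above the bench), setting ring, upper ring (86 mm, 60 to 82 mm). Also carries the dark steel stop, clamped 0.4 to 1.9 rad counterclockwise (from above) of the lug; its place is not reported. Origin on the axis, on the bench
- lower_ring: plain aluminium fixed ring under the setting ring, 94 mm diameter, 32 mm high; origin on the axis at its underside. Not to be touched by the robot
- upper_ring: plain aluminium fixed ring above the setting ring, 86 mm diameter, 22 mm high, dark screws on top; origin on the axis at its underside. Not to be touched by the robot
- setting_ring: slim grooved steel ring, 88 mm diameter, 46 to 58 mm above the bench. Turns about the upright axis with 0.22 N m of friction (3 N at the lug), stays where left. Its one straight lug, 14 mm wide, stands out along the ring's +x to 88 mm from the axis. Origin on the axis at its underside. When the lug is home, the axis of the stop's socket is at x = 68, y = -17.5 mm in this ring's frame
- lug_end (a point): point on the lug's centre line, 85 mm from the axis, 52 mm above the bench. The stop: a rigid cheek, top 71 mm above the bench, that meets the lug's leading side (push from behind; a finger in between keeps it from home), on a foot 52 to 94 mm from the axis, top 40 mm above the bench, over which the lug passes, reaching 38 mm back from the home lug's centre line
- pin0: the slimmer steel pin, 17 mm diameter, 125 mm long, loose, standing on the bench; origin at the centre of its lower end, z along it. The socket in the stop's foot is 19 mm wide and upright, from 40 down to 12 mm above the bench; seated, the pin's lower end is 12 mm above the bench, with 2 mm of air to the home lug; a lug that is not home stands in its way
- pin2: a thicker steel pin, 22 mm diameter, 100 mm long, loose, standing; does not fit the socket; leave it. Origin at the centre of its lower end
- bearing1: ball bearing, 40 mm diameter, 14 mm high, lying loose; leave it
- nut_m20: hexagon nut, 34 mm wide, 16 mm high, lying loose; leave it
- wrench_b: small combination wrench, 154 mm long, 7 mm thick, lying loose; leave it
Not all that is in view belongs to the job. Leave any purple look-alike of the pin0 alone.

How it is judged:
On the way, in this order (a step that is already met when the one before it is completed fails the run):
1. the lug is pressed against the head's stop with at least 3 N (contact force between setting_ring and head_base above 3 N), for 0.2 s.
2. the slimmer pin is down in the socket behind the lug, its lower end within 3 mm of the floor (z of pin0 in the frame of head_base below 0.015 m and y of pin0 in the frame of setting_ring between -0.0205 and -0.0145 m and x of pin0 in the frame of setting_ring between 0.064 and 0.072 m), for 0.2 s.
At the end, for the whole second after the job is handed in: the slimmer pin stands upright (within 0.1 rad) and at rest in the stop's socket, its lower end within 3 mm of the socket's floor, and the lug is home in front of it: the pin stands within 3 mm along the ring and 4 mm along the lug of its place behind the home lug (all of step 2 and z of pin0 in the frame of head_base above 0.009 m and angle between pin0's own z axis and vertical below 0.1 rad and linear speed of pin0 below 0.02 m/s); the robot touches nothing.
It fails at once if the gripper or arm touches the fixed lower or upper ring (more than 1 N) (contact force between any of the fingers, the arm and lower_ring above 1 N or contact force between any of the fingers, the arm and upper_ring above 1 N).
It fails at once if the lug is pressed against the stop with more than 15 N (contact force between setting_ring and head_base above 15 N).
It fails at once if the thicker pin, the bearing, the nut or the wrench is moved by more than 30 mm (distance of any of pin2, bearing1, nut_m20, wrench_b from where it was at the start of the episode above 0.03 m).
It also fails if it takes over 67 s, if anything falls off the work surface, if the arm or the gripper's body presses on something with over 40 N, if the wrist force passes 120 N, or if a joint passes its speed limit or range.

## Robot

A 6-joint arm with a two-finger parallel gripper is mounted at the origin on a cart in front of the work surface, level with it; the furniture and walls round the work are solid. World frame = base frame: x ahead of the robot, y to its left, z up, the work surface at z = 0. Lengths are in m, angles in rad, forces in N, time in s.
With the tool pointing down it reaches from about 0.275 to 0.725 m from the base axis. Payload 15.9 kg.
Tool frame: the origin (TCP) lies between the finger pads; the fingertips stand manip.tip_reach ahead of it and the grasp point (between the pads) lies 8 mm behind it (manip.tip_reach is the distance from the TCP to the fingertips, in m); z points along the fingers, y is the line along which they close (so a half turn about z gives the same grasp; the last joint's range is limited). The gripper opens to 85 mm and grips with 20 to 120 N. Pads are 22 mm wide; open, the fingers measure 114 mm over their backs; the gripper's body (76 mm by 85 mm) begins 54 mm behind the grasp point. The pads swing forward as they close: fully open they stand 13 mm farther back than shut.
Start: joints at [1.329, 0.213, -0.034, 1.323, 0, 1.571], TCP at [0.12, 0.485, 0.242] pointing down, gripper open.
Joint ranges: [-2.98, 2.98], [-0.74, 1.72], [-1.14, 1.35], [-2.1, 2.04], [-1.57, 1.44], [-3.14, 3.14]. Speed limits (rad/s): [1.89, 1.89, 2.39, 2.57, 3.14, 3.14].

## Interface

Orientations are given as a 3x3 rotation matrix whose columns are the frame's x, y, z axes.
In Python, from cell import manip, hand, imaging gives the robot as it stands. Calls block until the motion is done:
- manip.move_ptp(position, orientation): joint-space move of the TCP to a pose.
- manip.move_l(position, frame=None, feed=0.15, force_limit=None): straight line of the TCP; frame=None keeps the orientation; feed is the mean speed in m/s. With force_limit (N) it stops when the force on the tool has changed by that much, and returns True; else False.
- manip.goto_joints(angles): joint-space move.
- hand.set_gripper(opening, strength=None): opening from 0.0 (shut) to 1.0 (fully open); strength is the grip in N (None keeps the last); returns when the fingers have stopped.
- manip.wait(seconds).
- manip.ik(position, orientation): joint angles nearest the present ones, or None.
- manip.sense(): the state.
- imaging.get_image(name): name is "scene" or "top" or "wrist"; returns a dict with "frame" (384x512x3 uint8, red, green, blue), "depth" (384x512 float32, m along the optical axis (not along the pixel's ray), 0 where there is no reading), "intrinsics" (3x3 intrinsics, pixels), "position" and "orientation" of the camera in the world. Camera axes: x right, y down, z forward; pixel columns grow to the right and rows downward; lengths in m; the calibration is good to about 2 mm. A picture is of the moment at which its call begins.
A pose or a line that the arm cannot do raises manip.MotionError and nothing moves.
- manip.sign_off(): hands the job in; it is judged then, once.
The state is a dict: "clock": time; "qpos": joint angles; "joint_vel": joint speeds; "joint_efforts": joint torques, N m; "position": TCP position; "eef_rot": TCP orientation; "wrist_force": force on the tool from outside, world axes, zero at the start; "moment": the same for the moment, N m; "finger_gap": opening from 0.0 (shut) to 1.0 (fully open); "gripper_force": force on a finger pad.
Only numpy, scipy, OpenCV 4.12 (cv2) and the standard library are available. Lean on these libraries where they do the work, as an engineer would, in place of code of your own. Each camera call takes 0.05 s, during which the arm holds its last target. There are 200 camera calls.

## Working session

There is one attempt and no reset: what is moved stays moved. The work goes in short steps, each a Python script; the robot and the scene stay as the last script left them, time stands still between calls to the robot, and variables do not carry over. Pictures are saved under pics/ and viewed, at most 10 in all, crops included, and the job is handed in when it is done.

```bash
ls; mkdir -p pics
python3 - <<'E'
from cell import manip, hand, imaging
import cv2,numpy as np,pickle
d={n:imaging.get_image(n) for n in("scene","top")}
pickle.dump(d,open('v.pkl','wb'))
for n in d: cv2.imwrite(f'pics/{n}.png',cv2.resize(d[n]["frame"][:,:,::-1],(800,600)) ); print(n,d[n]["position"],d[n]["orientation"],d[n]["intrinsics"])
print(manip.tip_reach,manip.sense())
E
```

```text
pics
scene [0.2129103  0.68829309 0.59709211] [[-0.85809912 -0.32870325  0.3944871 ]
 [-0.51341891  0.53699739 -0.66935404]
 [ 0.0081803  -0.77690925 -0.62955945]] [[347.80094464   0.         251.04552019]
 [  0.         347.80094464 192.9868987 ]
 [  0.           0.           1.        ]]
top [0.39084203 0.13164806 1.02284006] [[ 0.00456468 -0.98558206  0.16913656]
 [-0.99980264 -0.00776837 -0.01828456]
 [ 0.01933485 -0.16901972 -0.985423  ]] [[422.53306647   0.         253.95810639]
 [  0.         422.53306647 192.69863512]
 [  0.           0.           1.        ]]
0.011 {'clock': 0.1, 'qpos': array([ 1.32901465e+00,  2.13312900e-01, -3.49500223e-02,  1.32347543e+00,
        5.37755007e-06,  1.57078981e+00]), 'joint_vel': array([ 0.00070024, -0.00060239,  0.0033134 , -0.00049348, -0.00072076,
        0.00095673]), 'joint_efforts': array([-4.05622368e-04, -6.87252903e+01,  4.87803805e+01,  1.21653004e-02,
        6.86185513e-05,  3.44006637e-07]), 'position': array([0.11965109, 0.48519836, 0.24188104]), 'eef_rot': array([[-9.70914483e-01,  2.39426425e-01, -2.30773543e-04],
       [ 2.39426536e-01,  9.70914054e-01, -9.13339406e-04],
       [ 5.38368806e-06, -9.42027768e-04, -9.99999556e-01]]), 'wrist_force': array([-0.56545413,  0.1133883 ,  0.37649431]), 'moment': array([ 0.00995573,  0.02338151, -0.00417862]), 'gripper_force': 0.0, 'finger_gap': 1.0001645003423898}
```

View pics/top.png

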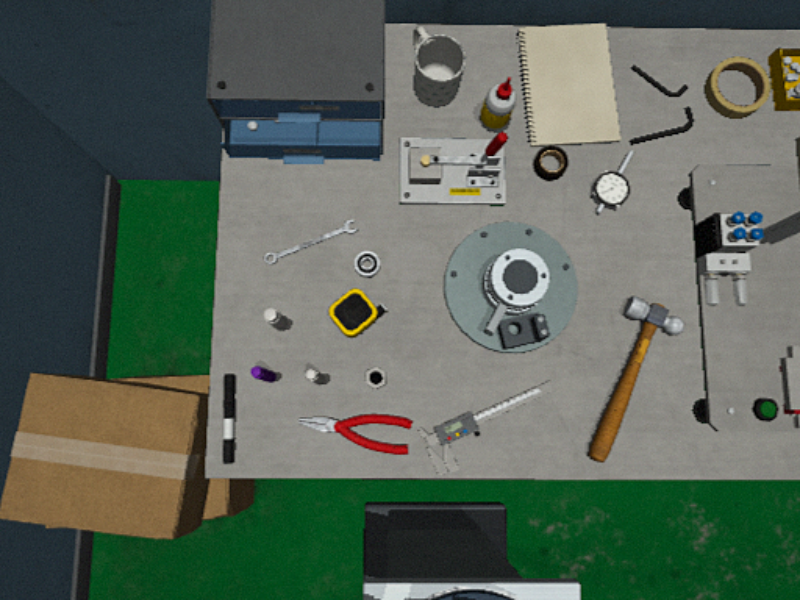

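View pics/scene.png

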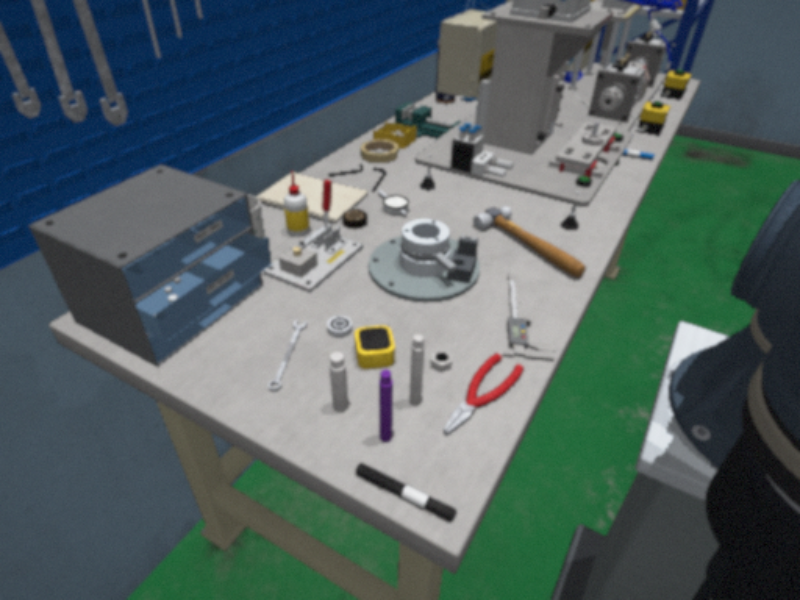

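The top view (800×600) shows the head at (517,280). Its lug ends at (490,328), the stop's cheek is at (541,327) and the socket at (513,328). pin0 (slim) has its top at (311,373), pin2 is at (271,315), and the purple look-alike is at (262,373).

```bash
cat > h.py <<'E'
import numpy as np,cv2
from cell import manip, hand, imaging
def ray(im,u,v,z):
    d=im["orientation"]@np.linalg.inv(im["intrinsics"])@np.array([u,v,1.]); p=im["position"]
    return p+d*(z-p[2])/d[2]
def R(yaw): # tool down; tool y axis (closing line) at world angle yaw
    y=np.array([np.cos(yaw),np.sin(yaw),0]); z=np.array([0,0,-1.]); return np.c_[np.cross(y,z),y,z]
def cloud(im):
    v,u=np.mgrid[:384,:512]; D=im["depth"]
    P=np.stack([u,v,np.ones_like(u)],-1)@np.linalg.inv(im["intrinsics"]).T*D[...,None]
    return P@im["orientation"].T+im["position"]
E
python3 - <<'E'
from h import *; import pickle
d=pickle.load(open('v.pkl','rb'));t=d["top"]
for n,u,v,z in[("axis",519,276,.082),("disc",511,287,.012),("lugend",489,329,.058),("sock",513,328,.04),("cheek",541,325,.071),("pin0",311,373,.125),("pin2",271,315,.1),("purple",258,371,.12),("nut",375,377,.016)]:
    print(n,ray(t,u*.64,v*.64,z).round(4))
# refine using depth cloud
P=cloud(t)
for n,(x,y) in {"pin0":ray(t,311*.64,373*.64,.125)[:2],"axis":None}.items() if 0 else []: pass
def cen(c,r,lo,hi):
    m=(np.hypot(P[...,0]-c[0],P[...,1]-c[1])<r)&(P[...,2]>lo)&(P[...,2]<hi)
    q=P[m]; return len(q),q.mean(0).round(4),((q.min(0)+q.max(0))/2).round(4),q[:,2].max().round(4)
print(cen(ray(t,311*.64,373*.64,.125),.02,.115,.14))
print(cen(ray(t,519*.64,276*.64,.082),.06,.076,.09))
q0=manip.sense()["position"]
E
```

```text
axis [ 0.5909 -0.0642  0.082 ]
disc [ 0.5881 -0.0657  0.012 ]
lugend [ 0.5157 -0.0226  0.058 ]
sock [ 0.5198 -0.0617  0.04  ]
cheek [ 0.5205 -0.0968  0.071 ]
pin0 [0.4454 0.2305 0.125 ]
pin2 [0.528  0.2916 0.1   ]
purple [0.448  0.3029 0.12  ]
nut [0.4466 0.1455 0.016 ]
(38, array([0.4444, 0.2321, 0.1263]), array([0.4447, 0.2323, 0.1243]), np.float64(0.1321))
(1080, array([ 0.5897, -0.0632,  0.0835]), array([ 0.5904, -0.0632,  0.0829]), np.float64(0.0893))
```

Run:
```python
from h import *; import pickle
hand.set_gripper(0.0)
manip.move_ptp([.52,-.03,.25],R(np.radians(80)))
w=imaging.get_image("wrist"); pickle.dump(w,open('w.pkl','wb'))
cv2.imwrite('pics/w.png',cv2.resize(w["frame"][:,:,::-1],(800,600),interpolation=cv2.INTER_CUBIC))
print(w["position"],w["orientation"],manip.sense()["clock"],manip.sense()["qpos"],manip.sense()["wrist_force"])
c=[.590,-.0645]
for a in(125,150,170,190,195):
    print(a,manip.ik([c[0]+.08*np.cos(np.radians(a)),c[1]+.08*np.sin(np.radians(a)),.06],R(np.radians(a-90))))
```

```text
[ 0.45024722 -0.01741917  0.38181177] [[ 1.73618620e-01  9.46263035e-01  2.72842159e-01]
 [ 9.84812946e-01 -1.66768261e-01 -4.82888130e-02]
 [-1.92506412e-04  2.77082327e-01 -9.60846162e-01]] 3.2417 [-5.62568224e-02  2.55323184e-01  3.93953407e-02  1.35487418e+00
  6.71979313e-05  1.17228567e-01] [-0.31336377  0.21282544  0.0727489 ]
125 [ 0.00189696  0.40499934 -0.24728389  0.9185131   0.          0.96182805]
150 [-0.04701575  0.36343382 -0.31044565  0.89691686  0.          0.47658303]
170 [-0.09867424  0.3496596  -0.33093649  0.89020024  0.          0.07585869]
190 [-0.15215883  0.35597651 -0.32156702  0.8932528   0.         -0.32669176]
195 [-0.16467651  0.3606409  -0.31461846  0.89553696  0.         -0.4264759 ]
```

View pics/w.png

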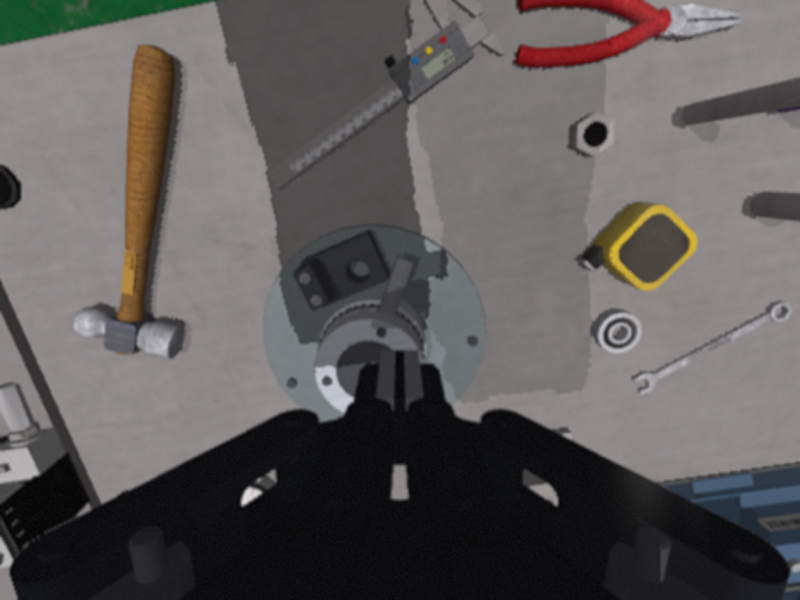

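The wrist view shows the lug from (388,312) to its end at (407,258). The socket is at (357,270), the cheek is at (313,287), and the foot spans (300,265)–(388,290).

Run:
```python
from h import *; import pickle
w=pickle.load(open('w.pkl','rb'))
for n,u,v,z in[("lug end",405,259,.058),("lug root",390,305,.058),("sock",358,270,.04),("cheek bolt",305,278,.071),("cheek bolt2",316,300,.071)]:
    print(n,ray(w,u*.64,v*.64,z).round(4))
# disc outline: ellipse from colour mask, bench plane 0.012
f=w["frame"]
g=cv2.cvtColor(f,cv2.COLOR_RGB2GRAY)[160:190,215:245]
print(cv2.minMaxLoc(cv2.GaussianBlur(g,(0,0),2)))
cv2.imwrite('pics/c.png',cv2.resize(f[130:260,150:330,::-1],(780,563),interpolation=cv2.INTER_CUBIC))
```

```text
lug end [ 0.5131 -0.0238  0.058 ]
lug root [ 0.5478 -0.042   0.058 ]
sock [ 0.5189 -0.0639  0.04  ]
cheek bolt [ 0.5118 -0.1004  0.071 ]
cheek bolt2 [ 0.5301 -0.0961  0.071 ]
(33.0, 72.0, (9, 17), (24, 27))
```

View pics/c.png

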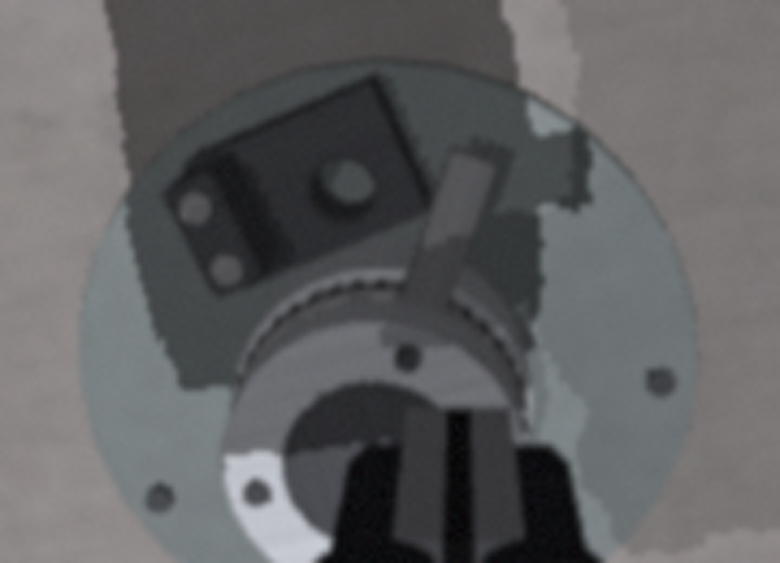

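```bash
cat >> h.py <<'E'
C=np.array([.590,-.0645])
def pose(th,off,r=.078,z=.057):
    a=np.radians(th); e=np.array([np.cos(a),np.sin(a)]); t=np.array([-e[1],e[0]])
    p=C+r*e+off*t; return [p[0],p[1],z],R(a-np.pi/2),np.r_[t,0]
E
python3 - <<'E'
from h import *
def ft(t,n=5):
    F=[]
    for _ in range(n): F.append(manip.sense()["wrist_force"]); manip.wait(.02)
    return np.mean(F,0)@t
p,o,t=pose(136,-.020,z=.14); manip.move_ptp(p,o)
p,o,t=pose(136,-.020); print(manip.move_l(p,feed=.1,force_limit=6))
f0=manip.sense()["wrist_force"]; print("free",f0, f0@t)
for th in range(142,188,9):
    p,o,t=pose(th,-.020); h=manip.move_l(p,o,feed=.05,force_limit=9); print(th,h,(ft(t,2)).round(2))
    if h: break
th=187
while not h and th<201:
    th+=1; p,o,t=pose(th,-.020); h=manip.move_l(p,o,feed=.008,force_limit=4.5); 
    F=ft(t,2); print(th,h,F.round(2))
    if F<-7: break
print(manip.sense()["position"],manip.sense()["wrist_force"],manip.sense()["clock"])
E
```

```text
False
free [-0.50844854 -0.1994179  -0.15868994] 0.49664726909608997
142 False -0.46
151 False -0.22
160 False 0.05
169 False 0.01
178 False 0.11
187 False 0.26
188 False -3.15
189 False -1.91
190 False -2.23
191 False -1.01
192 False -1.79
193 False -2.08
194 False -1.98
195 True -2.99
[ 0.50914015 -0.06427914  0.05673731] [0.78456638 3.73410163 1.3702841 ] 10.1667
```

```bash
cat > press.py <<'E'
from h import *
def ft(t,n=3):
    F=[]
    for _ in range(n): F.append(manip.sense()["wrist_force"]); manip.wait(.02)
    return np.mean(F,0)@t
s=manip.sense(); y=s["eef_rot"][:,1]; t=np.r_[-y[:2],0] if 0 else y*1.0
p0=s["position"].copy(); t=-t if (t@np.array([0,1,0]))>0 else t   # ccw tangent here points to -y
print("t",t,"F",ft(t))
d=0
while d<.006:
    d+=.00025; manip.move_l(p0+t*d,feed=.005,force_limit=5); F=ft(t); print(round(d*1e3,2),F.round(2),((manip.sense()["position"]-p0)@t*1e3).round(2))
    if F<-8: break
manip.wait(.4); print("hold",ft(t),manip.sense()["position"],manip.sense()["clock"])
E
python3 press.py
```

```text
t [ 0.25409497 -0.96717784 -0.0016656 ] F -3.019938145602557
0.25 -4.73 0.12
0.5 -6.9 0.17
0.75 -7.9 0.24
1.0 -9.48 0.32
hold -9.763193062797958 [ 0.50919301 -0.06460335  0.0566795 ] 11.875
```

Run:
```python
from h import *; import pickle
p,y=manip.sense()["position"],manip.sense()["eef_rot"][:,1]; t=y if y[1]<0 else -y
manip.move_l(p-t*.008,feed=.05)
manip.move_l(np.r_[(p-t*.008)[:2],.13],feed=.15)
hand.set_gripper(0.6)
manip.move_ptp([.535,-.064,.2],R(np.pi/2))
w=imaging.get_image("wrist"); pickle.dump(w,open('w2.pkl','wb'))
cv2.imwrite('pics/w2.png',cv2.resize(w["frame"][:300,100:412,::-1],(624,600),interpolation=cv2.INTER_CUBIC))
print(w["position"],manip.sense()["clock"],manip.sense()["finger_gap"])
```

```text
[ 0.46477896 -0.0644275   0.33248298] 13.8333 0.5985729179678382
```

View pics/w2.png

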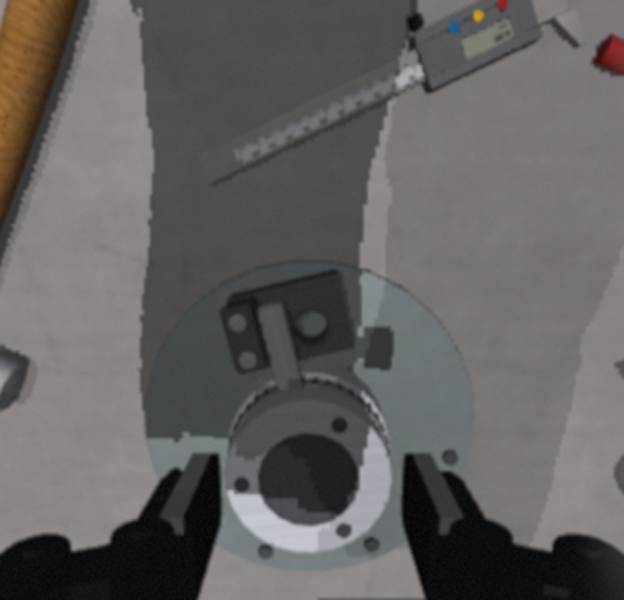

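The lug, from (268,303) to (288,390), now stands home against the cheek. The socket is clear behind it at (312,324).

Run:
```python
from h import *; import pickle
w=pickle.load(open('w2.pkl','rb')); f=w["frame"]; print(w["intrinsics"][0])
c=f[125:210,200:285,::-1]; c=cv2.convertScaleAbs(c,alpha=2.2,beta=-60)
cv2.imwrite('pics/c2.png',cv2.resize(c,(595,595),interpolation=cv2.INTER_CUBIC))
# disc outline on bench-grey: project clicked disc edge points at z=.012 and ring edge at z=.082, circle fit
def fit(pts,z):
    q=np.array([ray(w,100+x/2,y/2,z)[:2] for x,y in pts]); A=np.c_[2*q,np.ones(len(q))]; s=np.linalg.lstsq(A,(q**2).sum(1),rcond=None)[0]
    return s[:2].round(4),np.sqrt(s[2]+s[:2]@s[:2]).round(4)
print("disc",fit([(310,260),(225,288),(395,288),(473,415),(148,385),(472,400),(440,330)],.012))
print("hole",fit([(259,478),(359,478),(309,433),(309,525)],.082))
print("ring",fit([(229,465),(391,465),(310,552),(240,510),(382,510)],.082))
```

```text
[270.68076369   0.         255.32624487]
disc (array([ 0.5914, -0.066 ]), np.float64(0.1035))
hole (array([ 0.5908, -0.0655]), np.float64(0.0256))
ring (array([ 0.5907, -0.0647]), np.float64(0.0414))
```

View pics/c2.png

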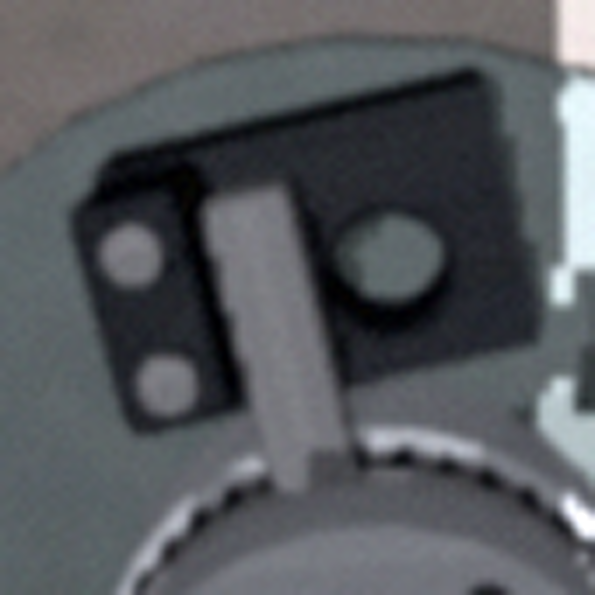

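Run:
```python
from h import *; import pickle
w=pickle.load(open('w2.pkl','rb'))
P=lambda x,y,z: ray(w,200+x/7,125+y/7,z)[:2]
print("sock",P(390,268,.04), "floor-ish top edge", P(390,208,.04),P(390,328,.04))
a,b=P(249,193,.058),P(318,470,.058); print(a,b)
th=np.arctan2(*(a-b)[::-1]); c=np.array([.5908,-.0652])
th2=np.arctan2(*(a-c)[::-1])
for t in(th,th2):
    R2=np.array([[np.cos(t),-np.sin(t)],[np.sin(t),np.cos(t)]]); print(np.degrees(t),c+R2@[.068,-.0175])
print(np.linalg.norm(a-c))
```

```text
sock [ 0.51947322 -0.06416315] floor-ish top edge [ 0.51006298 -0.06415937] [ 0.52905325 -0.064167  ]
[ 0.50507753 -0.08462765] [ 0.54702803 -0.07508009]
-167.1783904031624 [ 0.520612   -0.06322666]
-167.23052491764642 [ 0.52061382 -0.06316279]
0.0878963922884104
```

Run:
```python
from h import *; import pickle
hand.set_gripper(0.5)
manip.move_ptp([.41,.2315,.25],R(np.pi/2))
w=imaging.get_image("wrist"); pickle.dump(w,open('w3.pkl','wb'))
P=cloud(w); m=(P[...,2]>.112)&(P[...,2]<.14)&(np.hypot(P[...,0]-.445,P[...,1]-.2315)<.03)
v,u=np.nonzero(m); print(len(u),u.min(),u.max(),v.min(),v.max(),ray(w,u.mean(),v.mean(),.125),P[m].mean(0),w["position"],manip.sense()["clock"])
cu,cv=int(u.mean()),int(v.mean()); print(cu,cv)
y0=max(cv-40,0);x0=cu-50
cv2.imwrite('pics/p.png',cv2.resize(w["frame"][y0:y0+100,x0:x0+100,::-1],(600,600),interpolation=cv2.INTER_CUBIC)); print(x0,y0)
```

```text
179 249 262 208 224 [0.44139681 0.23052045 0.125     ] [0.44213217 0.2305192  0.12308026] [0.33961404 0.23066923 0.38160059] 15.3667
255 216
205 176
```

View pics/p.png

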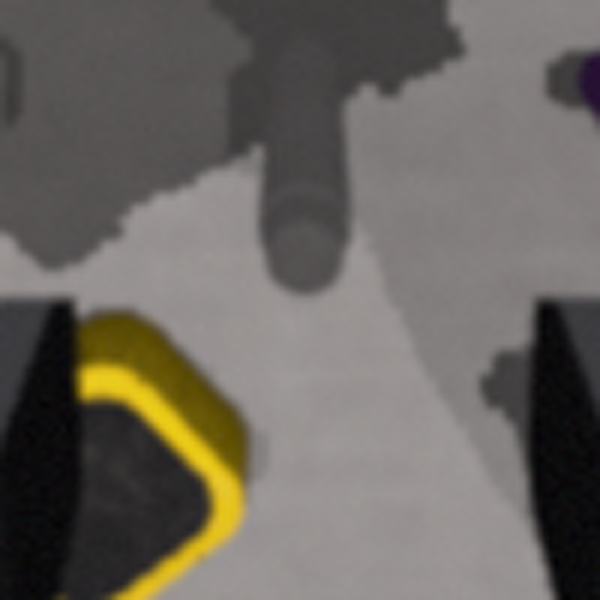

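The picture shows pin0's top face centred at (304,254), which is full-frame pixel (255.7,218.3), with the fingers clear on both sides. I'll grasp it now.

Run:
```python
from h import *; import pickle
w=pickle.load(open('w3.pkl','rb')); q=ray(w,255.7,218.3,.125); print(q)
o=R(np.pi/2)
manip.move_ptp([q[0],q[1],.17],o)
print(manip.move_l([q[0],q[1],.092],feed=.08,force_limit=8))
hand.set_gripper(0.0,60); s=manip.sense(); print(s["finger_gap"],s["gripper_force"],s["position"])
manip.move_l([q[0],q[1],.24],feed=.15)
w=imaging.get_image("wrist"); pickle.dump(w,open('w4.pkl','wb')); s=manip.sense()
print(s["position"],s["wrist_force"],s["clock"],s["finger_gap"])
cv2.imwrite('pics/g.png',cv2.resize(w["frame"][160:384,150:362,::-1],(560,592),interpolation=cv2.INTER_CUBIC))
```

```text
[0.44372627 0.23076335 0.125     ]
False
0.18136197188497477 58.34369480609894 [0.44409302 0.23091131 0.09249978]
[0.44332207 0.23055493 0.23909367] [ 0.03464734  0.17165093 -1.26881547] 18.475 0.18151980815604865
```

View pics/g.png

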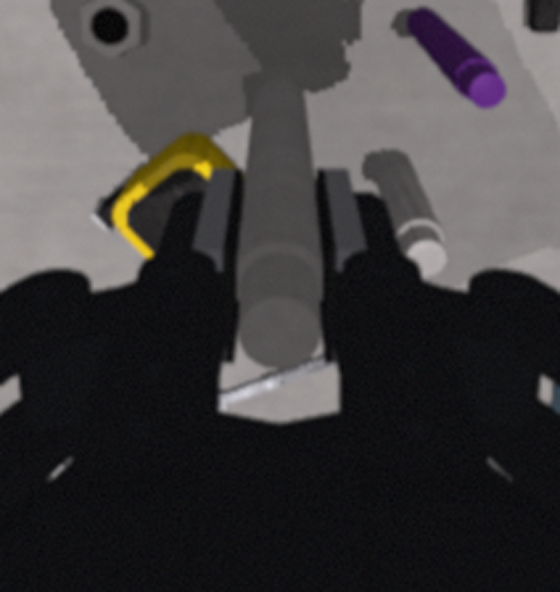

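pin0 is held, with its top centre at (279,330), or full-frame (255.6,284.9). Next I'll measure its offset from the TCP and insert it, searching in a spiral if it stops on the foot.

Run:
```python
from h import *; import pickle
w=pickle.load(open('w4.pkl','rb')); tc=np.array([.4433,.2306])
print("top off",ray(w,255.6,284.9,.272)[:2]-tc,"bot off",ray(w,254.9,193,.147)[:2]-tc)
s=np.array([.520,-.0637]); o=R(np.pi/2)
manip.move_ptp([s[0],s[1],.24],o)
manip.move_l([s[0],s[1],.145],feed=.12)
print(manip.sense()["position"])
h=manip.move_l([s[0],s[1],.105],feed=.03,force_limit=8)
S=manip.sense(); print(h,S["position"],S["wrist_force"],S["moment"],S["clock"])
```

```text
top off [-0.00028784 -0.0002671 ] bot off [-0.00343299 -0.00084449]
[ 0.52040508 -0.06354443  0.14567493]
False [ 0.52010042 -0.06373256  0.10516405] [ 0.87072633  0.7434282  -1.42616482] [-0.02061656 -0.00585884 -0.04133438] 22.0667
```

Run:
```python
from h import *; import pickle
p=manip.sense()["position"]
print(manip.move_l([.520,-.0637,.101],feed=.01,force_limit=6)); print(manip.sense()["position"],manip.sense()["wrist_force"])
hand.set_gripper(0.4); manip.wait(.3)
manip.move_l([.520,-.0637,.26],feed=.12)
manip.move_ptp([.46,-.0637,.27],R(np.pi/2)); manip.wait(.3)
w=imaging.get_image("wrist")
cv2.imwrite('pics/e.png',cv2.resize(w["frame"][100:300,140:372,::-1],(696,600),interpolation=cv2.INTER_CUBIC)); print(manip.sense()["clock"])
P=cloud(w); m=(P[...,2]>.09)&(np.hypot(P[...,0]-.52,P[...,1]+.0637)<.03); print(P[m].mean(0),np.percentile(P[m][:,2],[50,90,98]))
```

```text
True
[ 0.52032328 -0.06377875  0.10447912] [-0.78385022  0.50685746  7.19804994]
25.075
[ 0.51603077 -0.06403511  0.12219253] [0.12289431 0.13734566 0.13791244]
```

View pics/e.png

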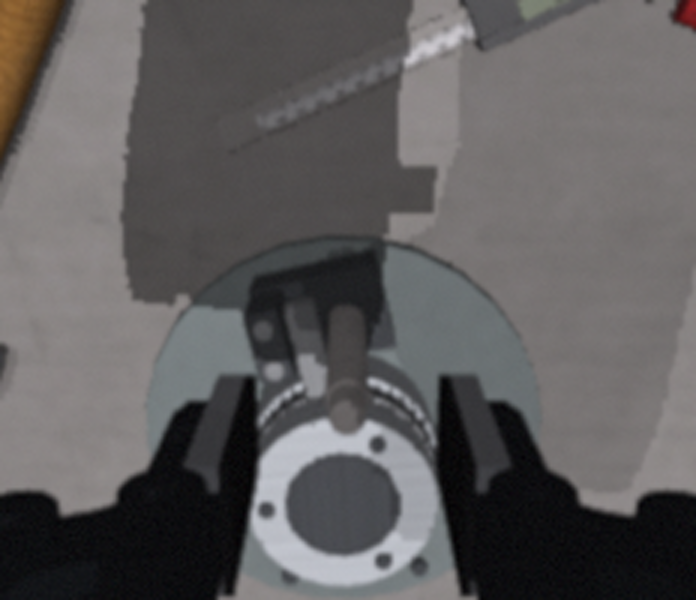

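The pin stands upright in the socket at (345,340), with its top at z ≈ 0.137 (seated). The lug is home at (300,340) and the gripper is clear.

```bash
python3 -c "
from cell import manip
print(manip.sign_off())"
```

```text
the job is handed in; nothing more can be done
None
```

The job is handed in at about 25 s: I pressed the lug home at about 7 N (estimated from the wrist force), and pin0 stands fully down in the socket behind it; the sign-off returned no verdict.

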